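# Put the dapping punch away in its flip-cap tube

## Robot

A 6-joint arm with a two-finger parallel gripper is mounted at the origin on the work surface. World frame = base frame: x ahead of the robot, y to its left, z up, the work surface at z = 0. Lengths are in mm, angles in degrees, forces in N, time in s.
With the tool pointing down it reaches from about 350 to 775 mm from the base axis. Payload 5.5 kg.
Tool frame: the origin (TCP) lies midway between the tips of the shut fingers; the grasp point (between the pads) lies 19 mm behind it (arm.hold_point_z is the x of the grasp point in the tool frame, in mm); x points along the fingers, y is the direction in which the jaws open and shut, and the axes are right-handed (so a half turn about x gives the same grasp; the last joint's range is limited). The gripper opens to 85 mm and grips with 20 to 120 N. Pads are 22 mm wide; open, the fingers measure 114 mm over their backs; the gripper's body (76 mm by 85 mm) begins 54 mm behind the grasp point. The pads swing forward as they close: fully open they stand 13 mm farther back than shut.
Start: joints at [-80.42, 17.945, 2.641, 74.691, 0, 82.002], TCP at [173.651, -548.194, 231.323] pointing down, gripper open.
Joint ranges: [-158.12, 158.12], [-49.38, 96.58], [-58.88, 72.47], [-126.05, 133.96], [-84.25, 85.87], [-180, 180]. Speed limits (degrees/s): [147.25, 147.25, 180, 180, 180, 180].

## Interface

Orientations are given as [roll, pitch, yaw] about the fixed x, y, z axes, in that order (R = Rz(yaw) Ry(pitch) Rx(roll)).
In Python, from bench import observe, eyes, arm gives the robot as it stands.
- The arm moves only by the tool play_rows, never from a script. Its argument "commands" is a list of rows, each an object with "grip": the opening, from 0 (shut) to 1 (fully open); "translation": the shift along the tool's x, y, z in cm, a list of three; "rot": the turn, a rotation vector about the tool's x, y, z in rad, a list of three. In form: [{"grip": grip, "translation": [dx, dy, dz], "rot": [ax, ay, az]}, ...]. A call has 1 to 12 rows; each row is the pose to reach, as a shift and turn from the pose measured when the call began, along the tool's axes at that moment; what a row does not reach only later rows make up. A row lasts 1/12 s, in which the tool goes at most 41.7 mm and 7.16 degrees, less where a joint would pass 70% of its speed; a pose out of reach is approached as far as the arm can. A call with a gripper value outside its range is refused whole. The fingers move at their own pace and stop on an object; "newtons" is the grip in N (left out, the last holds). Time passes only in rows, so rows that repeat a pose let the fingers close. It gives the time, the measured TCP pose, the force and the opening at its end, in the units of the state.
- observe(): the state, without advancing time (a new reading comes with each control period).
- eyes.capture(name): name is "scene" or "top"; returns a dict with "image" (420x560x3 uint8, red, green, blue), "fx", "fy", "cx", "cy" (pixels), "R" (3x3) and "t" (3): a world point X has camera coordinates R X + t. Camera axes: x right, y down, z forward; pixel columns grow to the right and rows downward; lengths in mm; the calibration is good to about 2 mm. A picture is of the moment at which its call begins. There is no depth.
- arm.close_job(): hands the job in, once; it reports no verdict.
The state is a dict: "t": time; "q": joint angles; "dq": joint speeds; "joint_torque": joint torques, N m; "tool_pos": TCP position; "ee_rot": TCP orientation; "contact_force": force on the tool from outside, world axes, zero at the start; "wrist_torque": the same for the moment, N m; "grip_width": finger opening in mm.
Only numpy, scipy, OpenCV 4.12 (cv2) and the standard library are available. Lean on these libraries where they do the work, as an engineer would, in place of code of your own. Each camera call takes 0.05 s, during which the arm holds its last target.

## Task

Put the steel punch away in the wide tube of the rack: flick its cap open, lower the punch from its stand well into the tube (do not drop it from above the mouth), and press the cap fully shut over it. Also press fully shut the slim tube that was left open, so that all three tubes end shut against the filing dust; never open the slim tube that is already shut, and leave the hammer, jar and wax bar where they are.

Things in the scene. Friction and masses are not known exactly. Their poses are not given: they have to be found in the camera images.
- tube_wide: The one wide tube of the three, the home of the punch. Aluminium, fixed upright in the rack, 74 mm outside and 65 mm inside diameter, 100 mm high to its mouth, inner floor 4 mm above its underside. Origin: centre of its underside, 12 mm above the bench. z up; x from its front lip towards its hinge, y along the rack. The cap's hinge pin runs along y at x = +41 mm, z = 100 mm.
- tube_slim_a: The slim tube whose cap has been left open. Aluminium, fixed upright in the rack, 48 mm outside and 42 mm inside diameter, 100 mm high to its mouth, inner floor 4 mm above its underside. Origin: centre of its underside, 12 mm above the bench. z up; x from its front lip towards its hinge, y along the rack. The cap's hinge pin runs along y at x = +28 mm, z = 100 mm.
- tube_slim_b: The other slim tube, same make, shut at the start. Aluminium, fixed upright in the rack, 48 mm outside and 42 mm inside diameter, 100 mm high to its mouth, inner floor 4 mm above its underside. Origin: centre of its underside, 12 mm above the bench. z up; x from its front lip towards its hinge, y along the rack. The cap's hinge pin runs along y at x = +28 mm, z = 100 mm.
- cap_wide (a joint): Hinge angle of its grey flip cap: 0 = fully shut, 1.9 = stop, leaning back past upright; positive lifts the lip up and back over the hinge. Disc 76 mm across, 10 mm thick, its flat underside level with the pin (at the mouth when shut), centre 41 mm from the pin. Stiff hinge (0.045 N m): it stays wherever it is left. Starts shut.
- cap_slim_a (a joint): Hinge angle of its grey flip cap: 0 = fully shut, 1.9 = stop, leaning back past upright; positive lifts the lip up and back over the hinge. Disc 50 mm across, 10 mm thick, its flat underside level with the pin (at the mouth when shut), centre 28 mm from the pin. Stiff hinge (0.03 N m): it stays wherever it is left. Starts open, between 1.3 and 1.85.
- cap_slim_b (a joint): Hinge angle of its grey flip cap: 0 = fully shut, 1.9 = stop, leaning back past upright; positive lifts the lip up and back over the hinge. Disc 50 mm across, 10 mm thick, its flat underside level with the pin (at the mouth when shut), centre 28 mm from the pin. Stiff hinge (0.03 N m): it stays wherever it is left. Starts shut and is to stay shut.
- cap_wide_lip (a point): Middle of the cap's front lip, 88 mm from the hinge pin, moving with the cap. The lip is 28 mm wide, 8 mm thick (1 to 9 mm above the mouth when shut) and reaches 20 mm beyond the tube wall, to 98 mm from the pin, free underneath. Axes: as the tube's when shut, turning about y as it opens.
- cap_slim_a_lip (a point): Middle of the cap's front lip, 62 mm from the hinge pin, moving with the cap. The lip is 28 mm wide, 8 mm thick (1 to 9 mm above the mouth when shut) and reaches 20 mm beyond the tube wall, to 72 mm from the pin, free underneath. Axes: as the tube's when shut, turning about y as it opens.
- rack: Pale wooden tray 105 x 290 mm, 12 mm thick with raised long edges 40 mm high, fixed to the bench, holding the three tubes upright in a row, 95 mm apart, in any order; the row runs roughly away from the robot, all lips to its left (+y), all hinges to its right. Origin: centre of the underside; y runs along the row.
- stand: White block in a blue frame, 86 x 96 x 40 mm high, fixed, with black dots on top and one real hole of 23 mm diameter, 25 mm deep, at its middle, in which the punch stands. Origin: centre of the underside.
- punch_center (a point): Middle, half-way up, of the loose steel dapping punch: 90 mm tall, about 0.15 kg, a plain shank 18 mm in diameter with a wider round head 28 mm in diameter on top (full width from 64 to 82 mm above its foot, slightly domed above). Starts upright in the stand with its foot 15 mm above the bench. z along the punch, towards the head.
- punch_head (a point): Middle of the punch's 28 mm head, 73 mm above its foot, 17 mm under its top: the place to grip it.
- hammer_mid (a point): Bystander: small hammer, 200 mm long, lying on the bench. A point inside it.
- jar_mid (a point): Bystander: jar 64 mm in diameter, 75 mm high, standing; its centre.
- wax_bar_mid (a point): Bystander: reddish-brown wax bar 110 x 36 x 26 mm, lying; its centre.
- punch: The punch as a whole; origin at the centre of its foot.
Not all that is in view belongs to the job. Of the things that look like the punch, the smallest one is meant.

How it is judged:
By the outcome, as a careful person would: the job done as asked, in the order asked, and still so for the second after the job is handed in, with the robot touching nothing.
It also fails if it takes over 64 s, if anything falls off the work surface, if the arm or the gripper's body presses on something with over 40 N, if the wrist force passes 120 N, or if a joint passes its speed limit or range.

## Working session

There is one attempt and no reset: what is moved stays moved. The work goes in short steps, Python scripts to look and compute and a tool call to move; the robot and the scene stay as the last step left them, time stands still between calls to the robot, and variables do not carry over. Pictures are saved under pics/ and viewed, and the job is handed in when it is done.

Besides the shell and the picture viewer there is one more tool, called after ">>>" as name(argument=value, ...), one argument or row to a line, values as JSON. play_rows: Moves the arm, as the interface text tells. Its arguments: {"type":"object","properties":{"commands":{"type":"array"},"newtons":{"type":"number"}},"required":["commands"]}

```bash
ls; mkdir -p pics
python3 - <<'E'
from bench import observe, eyes, arm
import cv2,json
print(observe()); print(arm.hold_point_z)
for n in("scene","top"):
    c=eyes.capture(n); cv2.imwrite(f"pics/{n}0.png",c["image"][:,:,::-1]); print(n,c["fx"],c["fy"],c["cx"],c["cy"],c["R"],c["t"])
E
```

```text
pics
{'t': 0.0, 'q': array([-8.04223951e+01,  1.79913787e+01,  2.57487684e+00,  7.46912469e+01,
        3.87260995e-04,  8.20024103e+01]), 'dq': array([-0.08102281, -0.01314216, -0.06577193, -0.07888748,  0.06981003,
        0.01873282]), 'joint_torque': array([ 8.76946251e-04, -4.80621529e+01,  2.98534280e+01,  1.92608644e-02,
       -1.33758463e-04, -4.67464019e-06]), 'tool_pos': array([ 173.53715286, -547.62823891,  230.3882046 ]), 'ee_rot': array([-98.20351594,  89.89225052,  99.37167828]), 'contact_force': array([ 0.88909129, -0.7446967 ,  1.28589614]), 'wrist_torque': array([-0.02098536, -0.00042748, -0.00317518]), 'grip_width': 85.76354594176229}
-18.700000000000003
scene 397.2538135165211 397.2538135165211 279.2808050812374 216.7880010849254 [[-0.79717303  0.60365787 -0.01059882]
 [ 0.43309237  0.55952192 -0.70665848]
 [-0.42064968 -0.56791935 -0.70747541]] [ 411.36786    -169.38649437 1330.92347012]
top 476.2453701842921 476.2453701842921 274.66547034926805 197.91821136676293 [[ 0.01022341 -0.99994234 -0.00328697]
 [-0.99555179 -0.00987052 -0.09369747]
 [ 0.09365962  0.00423025 -0.99559529]] [   4.44006416  554.69580924 1287.68366039]
```

View pics/scene0.png

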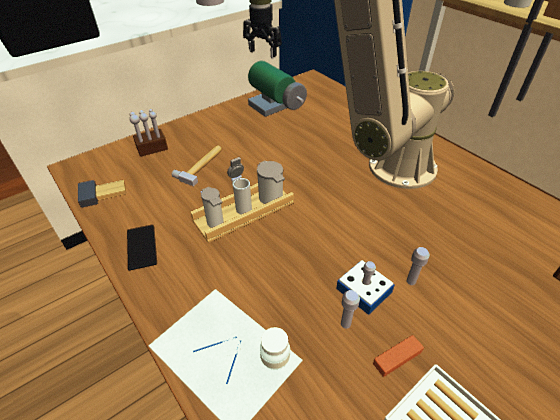

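View pics/top0.png

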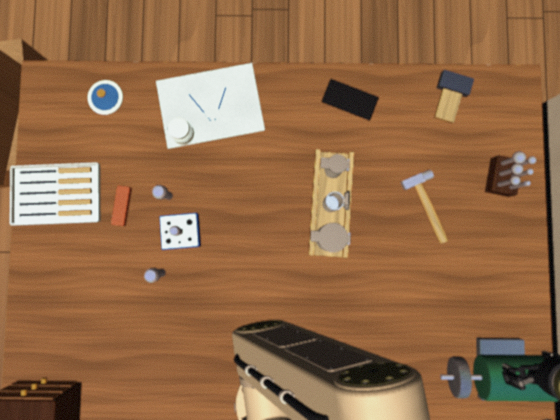

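Top view: the rack is at about (332,203). The wide tube, shut, is at (331,238), slim_a, open, at (334,202), and slim_b, shut, at (335,163). Punch-like things are in the stand at (175,231), and at (160,192) and (152,275). I'll enlarge these.

```bash
cat > h.py <<'E'
from bench import observe, eyes, arm
import cv2,numpy as np
from scipy.spatial.transform import Rotation as Ro
def cap(n):
    c=eyes.capture(n); c["R"]=np.array(c["R"]);c["t"]=np.array(c["t"]); return c
def ray(c,u,v):
    d=c["R"].T@np.array([(u-c["cx"])/c["fx"],(v-c["cy"])/c["fy"],1]); return -c["R"].T@c["t"],d
def plane(c,u,v,z):
    o,d=ray(c,u,v); return o+d*(z-o[2])/d[2]
def proj(c,X):
    p=c["R"]@np.array(X,float)+c["t"]; return np.array([c["fx"]*p[0]/p[2]+c["cx"],c["fy"]*p[1]/p[2]+c["cy"]])
def tri(c1,p1,c2,p2):
    o1,d1=ray(c1,*p1);o2,d2=ray(c2,*p2)
    s=np.linalg.lstsq(np.c_[d1,-d2],o2-o1,rcond=None)[0]
    a=o1+s[0]*d1;b=o2+s[1]*d2; return (a+b)/2,np.linalg.norm(a-b)
def crop(c,x0,y0,x1,y1,k,name):
    cv2.imwrite(name,cv2.resize(c["image"][y0:y1,x0:x1,::-1],None,fx=k,fy=k,interpolation=cv2.INTER_CUBIC))
E
python3 - <<'E'
from h import *
c=cap("scene"); t=cap("top")
a=cv2.resize(c["image"][230:340,320:440,::-1],(400,367),interpolation=cv2.INTER_CUBIC)
b=cv2.resize(t["image"][175:290,135:215,::-1],(255,367),interpolation=cv2.INTER_CUBIC)
cv2.imwrite("pics/punch1.png",np.hstack([a,b]))
crop(t,295,140,370,265,4.8,"pics/rack_t.png")
crop(c,180,145,310,245,6,"pics/rack_s.png")
E
```

```text
(no output)
```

View pics/punch1.png

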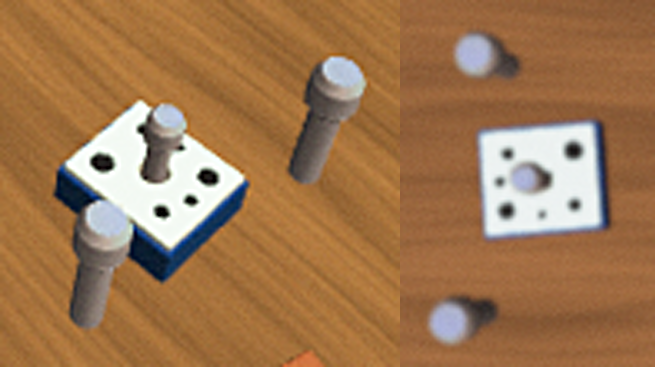

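View pics/rack_t.png

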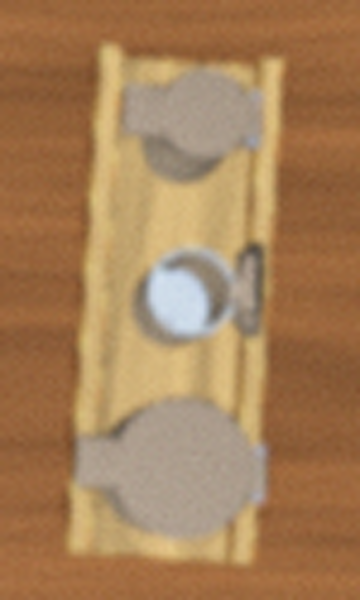

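View pics/rack_s.png

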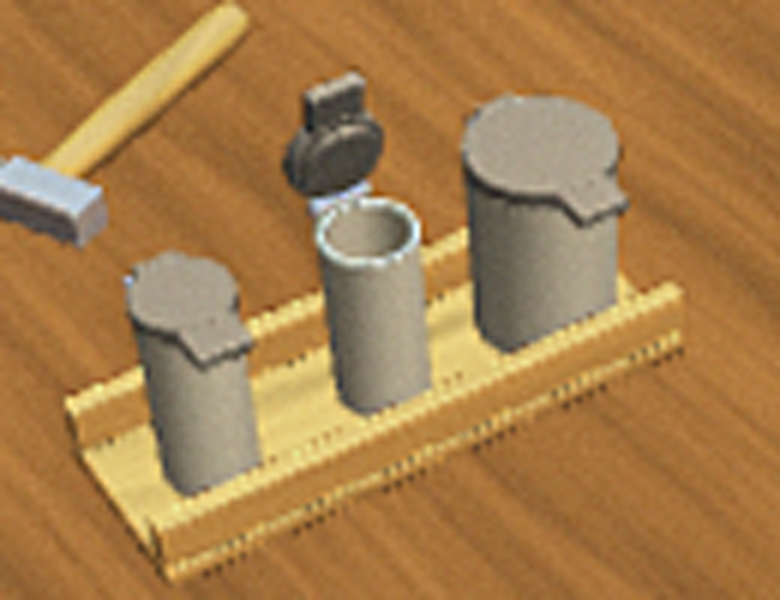

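Run:
```python
from h import *
np.set_printoptions(precision=1,suppress=True)
c=cap("scene"); t=cap("top")
W=plane(t,334.6,237.1,122);A=plane(t,334.2,201.25,112);B=plane(t,337.7,164.0,122)
print("W",W,"A",A,"B",B, np.linalg.norm(W-A),np.linalg.norm(A[:2]-B[:2]))
d=B-W;print("row dir deg",np.degrees(np.arctan2(d[1],d[0])))
print("scene reproj",proj(c,W),proj(c,A),proj(c,B))
s=lambda x,y:(180+x/6,145+y/6)
print("scene pixels",s(542,147),s(367,233),s(183,295))
for n,p,q in(("W",(334.6,237.1),s(542,147)),("A",(334.2,201.25),s(367,233)),("B",(337.7,164),s(183,295))):print(n,tri(t,p,c,q))
r=lambda x,y:(295+x/4.8,140+y/4.8)
print("lip,hinge W",plane(t,*r(82,462),121),plane(t,*r(262,472),115))
print("rack corners edges",[plane(t,*r(x,y),40)[:2] for x,y in((110,45),(275,60),(78,553),(245,560))])
print("A cap", [plane(t,*r(x,y),150) for x,y in((250,250),(250,330),(262,290),(240,290))])
print("lip A scene tip",tri(t,r(250,290),c,s(336,85)), tri(t,r(238,290),c,s(342,165)))
print("punch",tri(t,(174.2,230.5),c,(370.4,265.1)),plane(t,174.2,230.5,105),plane(c,370.4,265.1,105))
# stand mask
hsv=cv2.cvtColor(t["image"],cv2.COLOR_RGB2HSV)
m=((hsv[...,1]<40)&(hsv[...,2]>200)).astype(np.uint8);m[:205]=0;m[255:]=0;m[:,:150]=0;m[:,210:]=0
k=cv2.findContours(m,0,2)[0];k=max(k,key=cv2.contourArea);R=cv2.minAreaRect(k);print(R,plane(t,*R[0],40))
```

```text
W [ 447.3 -143.4  122. ] A [ 539.4 -143.7  112. ] B [ 634.8 -151.6  122. ] 92.65880707899686 95.71950996346709
row dir deg -2.523349187210617
scene reproj [267.7 167.2] [241.  182.6] [209.2 192.3]
scene pixels (270.3333333333333, 169.5) (241.16666666666666, 183.83333333333334) (210.5, 194.16666666666666)
W (array([ 444.4, -141.9,  113.5]), np.float64(7.909738573780358))
A (array([ 539.6, -144. ,  107.3]), np.float64(0.7284826902619915))
B (array([ 634.3, -151.4,  115.6]), np.float64(3.790726765672094))
lip,hinge W [448.9 -86.4 121. ] [ 444.7 -182.4  115. ]
rack corners edges [array([ 688.8, -107.8]), array([ 681. , -202.4]), array([399.1, -90.3]), array([ 396.1, -184.1])]
A cap [array([ 559.4, -171.3,  150. ]), array([ 517.7, -171.1,  150. ]), array([ 538.6, -177.4,  150. ]), array([ 538.4, -166. ,  150. ])]
lip A scene tip (array([ 535.4, -166.7,  177.2]), np.float64(1.6069558281704346)) (array([ 538.4, -166.2,  133.2]), np.float64(3.9241976988791007))
punch (array([459.1, 270.6,  98.7]), np.float64(3.9740093351114085)) [460.3 267.7 105. ] [461.9 274.8 105. ]
((178.3241424560547, 230.88967895507812), (32.05555725097656, 35.87565231323242), 85.2363510131836) [460.9 270.4  40. ]
```

The punch in the stand, at (369,270) in scene and (175,231) in top, is clearly smaller than the two at (160,192) and (152,275). It is the one meant, and it measures at (460.5, 270.5). The tubes fit a row at -3.2° with 95 mm spacing: wide (446,-142), slim_a (540.5,-146.5), slim_b (635,-151.5).

```bash
cat >> h.py <<'E'
np.set_printoptions(precision=2,suppress=True)
a=np.radians(-3.2); r=np.array([np.cos(a),np.sin(a),0]); hd=np.array([np.sin(a),-np.cos(a),0]); up=np.array([0,0,1.])
W=np.array([446,-141.6,12]);A=np.array([540.5,-146.4,12])
def tp(T,x,y,z): return T+x*hd+y*r+z*up   # tube frame (y away from robot)
def orient(d,j):
    d=d/np.linalg.norm(d); j=j-d*(j@d); j/=np.linalg.norm(j); return np.c_[d,j,np.cross(d,j)]
def cur():
    o=observe(); return np.array(o["tool_pos"]),Ro.from_euler("xyz",o["ee_rot"],degrees=True).as_matrix(),o
def delta(p,R=None):
    p0,R0,_=cur(); 
    if R is None:R=R0
    v=Ro.from_matrix(R0.T@R).as_rotvec()
    print("trans cm",R0.T@(np.array(p)-p0)/10,"rot",np.round(v,3), "rows",max(np.linalg.norm(p-p0)/41.7,np.degrees(np.linalg.norm(v))/7.16))
def tilt(deg): # from vertical, fingers tilting toward hinge direction
    t=np.radians(deg); return hd*np.sin(t)-up*np.cos(t)
E
python3 - <<'E'
from h import *
p,R,o=cur();print(p,R)
for s in(1,-1):
    delta([300,-200,400],orient(tilt(0),s*r)); delta([400,0,350],orient(tilt(65),s*r))
E
```

```text
[ 173.6  -548.02  230.99] [[-0.    0.3  -0.95]
 [ 0.   -0.95 -0.3 ]
 [-1.   -0.   -0.  ]]
trans cm [-16.88 -29.37 -22.56] rot [-1.21 -0.    0.  ] rows 9.760571053531887
trans cm [-11.87 -45.41 -38.13] rot [-1.07 -0.99  0.68] rows 14.502952761595447
trans cm [-16.88 -29.37 -22.56] rot [1.93 0.   0.  ] rows 15.471680393973793
trans cm [-11.87 -45.41 -38.13] rot [1.69 0.74 1.08] rows 17.14654859213599
```

Run:
```python
from h import *
delta([400,-60,330],orient(tilt(0),r))
```

```text
trans cm [ -9.88 -39.69 -36.32] rot [-1.21 -0.    0.  ] rows 13.117907427439638
```

>>> play_rows(
  commands=[
    {"grip": 0, "translation": [-9.9, -10, -9], "rot": [-0.3, 0, 0]},
    {"grip": 0, "translation": [-9.9, -20, -18], "rot": [-0.6, 0, 0]},
    {"grip": 0, "translation": [-9.9, -39.7, -36.3], "rot": [-1.21, 0, 0]},
    {"grip": 0, "translation": [-9.9, -39.7, -36.3], "rot": [-1.21, 0, 0]},
    {"grip": 0, "translation": [-9.9, -39.7, -36.3], "rot": [-1.21, 0, 0]},
    {"grip": 0, "translation": [-9.9, -39.7, -36.3], "rot": [-1.21, 0, 0]},
    {"grip": 0, "translation": [-9.9, -39.7, -36.3], "rot": [-1.21, 0, 0]},
    {"grip": 0, "translation": [-9.9, -39.7, -36.3], "rot": [-1.21, 0, 0]},
    {"grip": 0, "translation": [-9.9, -39.7, -36.3], "rot": [-1.21, 0, 0]},
    {"grip": 0, "translation": [-9.9, -39.7, -36.3], "rot": [-1.21, 0, 0]},
    {"grip": 0, "translation": [-9.9, -39.7, -36.3], "rot": [-1.21, 0, 0]},
    {"grip": 0, "translation": [-9.9, -39.7, -36.3], "rot": [-1.21, 0, 0]},
  ],
)

```text
t: 1.3
tool_pos: [378.3, -104.9, 324.0]
ee_rot: [96.2, 89.9, 3.1]
contact_force: [1.0, -0.6, -1.1]
grip_width: -0.1
```

Run:
```python
from h import *
p,R,o=cur();print(p,o["q"],o["t"],o["grip_width"])
# standoff: TCP 40 mm in front of lip tip, low; tilt 65
delta(tp(W,-125,0,150),orient(tilt(65),r))
```

```text
[ 378.25 -104.88  323.98] [-27.28  -3.22  -9.04  84.14   0.03  65.83] 1.3 -0.10426121922489659
trans cm [16.21  6.97 -9.2 ] rot [ 0.   -1.14 -0.  ] rows 9.078998979523456
```

>>> play_rows(
  commands=[
    {"grip": 0, "translation": [6, 7, -9.2], "rot": [0, -0.4, 0]},
    {"grip": 0, "translation": [6, 7, -9.2], "rot": [0, -0.6, 0]},
    {"grip": 0, "translation": [6, 7, -9.2], "rot": [0, -1.14, 0]},
    {"grip": 0, "translation": [6, 7, -9.2], "rot": [0, -1.14, 0]},
    {"grip": 0, "translation": [16.2, 7, -9.2], "rot": [0, -1.14, 0]},
    {"grip": 0, "translation": [16.2, 7, -9.2], "rot": [0, -1.14, 0]},
    {"grip": 0, "translation": [16.2, 7, -9.2], "rot": [0, -1.14, 0]},
    {"grip": 0, "translation": [16.2, 7, -9.2], "rot": [0, -1.14, 0]},
    {"grip": 0, "translation": [16.2, 7, -9.2], "rot": [0, -1.14, 0]},
    {"grip": 0, "translation": [16.2, 7, -9.2], "rot": [0, -1.14, 0]},
    {"grip": 0, "translation": [16.2, 7, -9.2], "rot": [0, -1.14, 0]},
    {"grip": 0, "translation": [16.2, 7, -9.2], "rot": [0, -1.14, 0]},
  ],
)

```text
t: 2.3
tool_pos: [453.3, -16.3, 160.6]
ee_rot: [-0.1, 24.7, -93.1]
contact_force: [0.3, 0.4, -0.5]
grip_width: -0.1
```

Run:
```python
from h import *
p,R,o=cur();print(p,R,o["q"],o["t"])
delta(tp(W,-100,0,84),orient(tilt(65),r))
delta(tp(W,-46,0,84),orient(tilt(65),r))
c=cap("scene");t=cap("top");print(proj(c,p),proj(t,p))
crop(c,180,60,350,245,4,"pics/s1.png");crop(t,250,100,400,300,3,"pics/t1.png")
```

```text
[453.31 -16.3  160.61] [[-0.05  1.   -0.02]
 [-0.91 -0.05 -0.42]
 [-0.42 -0.    0.91]] [ 20.05  35.35 -11.92  83.23 -56.64 135.51] 2.3
trans cm [ 5.02 -0.02 -4.8 ] rot [ 0.    0.01 -0.  ] rows 1.6658507463243024
trans cm [ 9.92 -0.04 -2.54] rot [ 0.    0.01 -0.  ] rows 2.4569610338476955
[294.03 180.1 ] [284.78 233.94]
```

View pics/s1.png

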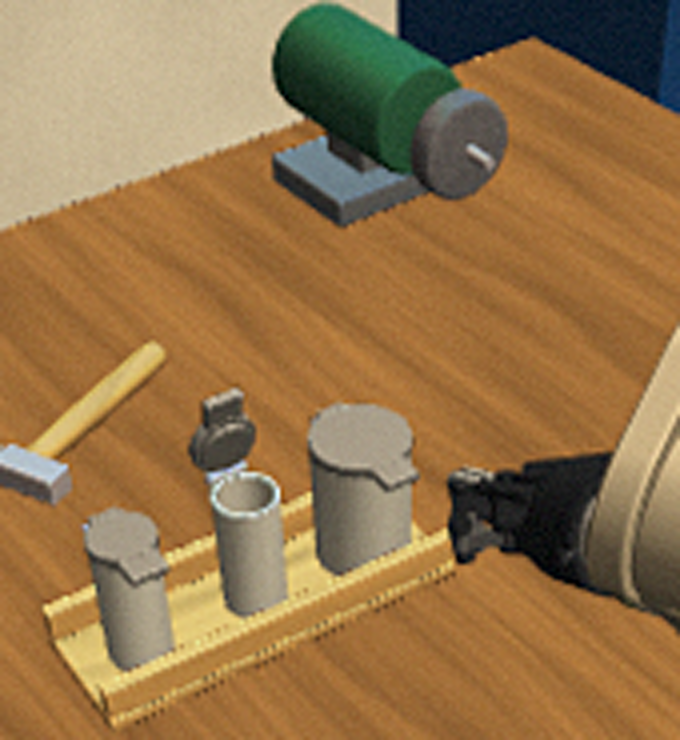

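View pics/t1.png

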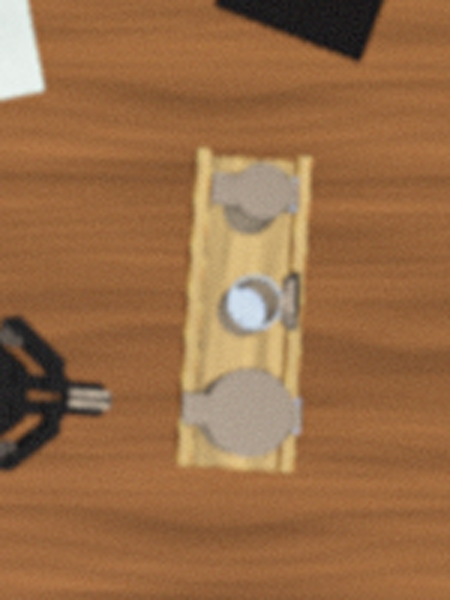

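Fingertips show at (286,232) in the top view against (285,234) projected, so calibration agrees. I'll slip them under the wide cap's lip next.

>>> play_rows(
  commands=[
    {"grip": 0, "translation": [5.4, 0, -5.5], "rot": [0, 0, 0]},
    {"grip": 0, "translation": [5.4, 0, -5.5], "rot": [0, 0, 0]},
    {"grip": 0, "translation": [5.4, 0, -5.5], "rot": [0, 0, 0]},
    {"grip": 0, "translation": [5.4, 0, -5.5], "rot": [0, 0, 0]},
    {"grip": 0, "translation": [7.8, 0, -4.4], "rot": [0, 0, 0]},
    {"grip": 0, "translation": [10.3, 0, -3.3], "rot": [0, 0, 0]},
    {"grip": 0, "translation": [10.3, 0, -3.3], "rot": [0, 0, 0]},
    {"grip": 0, "translation": [10.3, 0, -3.3], "rot": [0, 0, 0]},
  ],
)

```text
t: 3.07
tool_pos: [450.5, -96.8, 92.5]
ee_rot: [0.5, 24.9, -93.0]
contact_force: [-0.2, -0.1, -0.1]
grip_width: 0.0
```

Run:
```python
from h import *
p,R,o=cur();print(p,o["contact_force"],o["t"])
print("tube frame",(p-W)@hd,(p-W)@r,p[2]-12)
R6=orient(tilt(65),r)
for x,z in ((-46,100),(-44,120),(-36,145),(-20,168),(0,180),(20,185),(40,185),(56,183)): delta(tp(W,x,0,z),R6)
c=cap("scene");crop(c,180,60,350,245,4,"pics/s2.png")
```

```text
[450.48 -96.8   92.48] [-0.24 -0.15 -0.06] 3.0667
tube frame -44.97720364839194 1.9740904246027982 80.47765904273463
trans cm [-0.91 -0.18  1.73] rot [-0.01  0.   -0.  ] rows 0.4711878983457049
trans cm [-1.58 -0.17  3.63] rot [-0.01  0.   -0.  ] rows 0.9492488216214242
trans cm [-1.9  -0.15  6.23] rot [-0.01  0.   -0.  ] rows 1.5629200344084986
trans cm [-1.42 -0.13  8.99] rot [-0.01  0.   -0.  ] rows 2.18316552791347
trans cm [-0.11 -0.12 10.92] rot [-0.01  0.   -0.  ] rows 2.619462806913563
trans cm [ 1.49 -0.11 12.22] rot [-0.01  0.   -0.  ] rows 2.9517698913963297
trans cm [ 3.31 -0.11 13.06] rot [-0.01  0.   -0.  ] rows 3.230736698865258
trans cm [ 4.84 -0.11 13.55] rot [-0.01  0.   -0.  ] rows 3.451165369316438
```

View pics/s2.png

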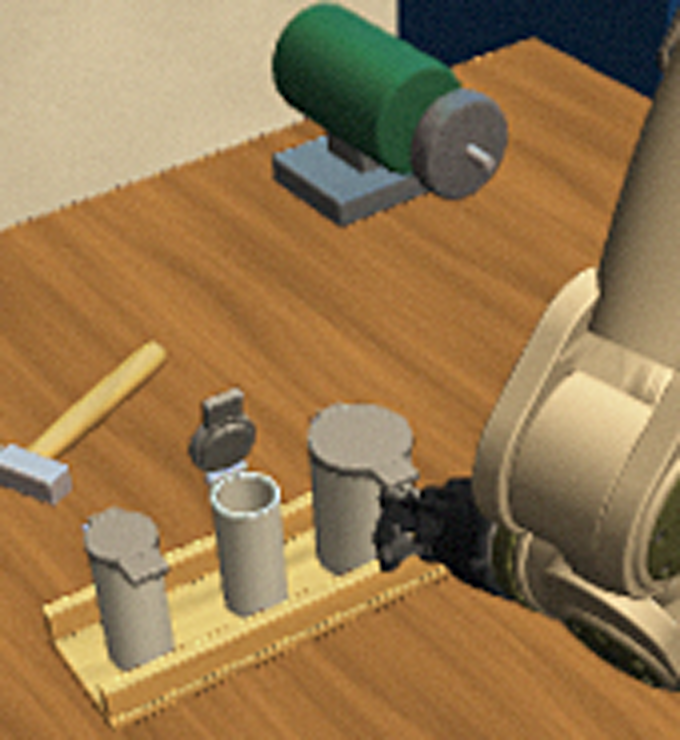

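Run:
```python
from h import *
R6=orient(tilt(65),r)
for x,z in ((-46,100),(-41,121),(-32,141),(-14,159),(7,170),(30,175),(51,174),(61,171)): delta(tp(W,x,0,z),R6)
```

```text
trans cm [-0.89 -0.18  1.78] rot [-0.01  0.   -0.  ] rows 0.4800171065080515
trans cm [-1.32 -0.17  3.9 ] rot [-0.01  0.   -0.  ] rows 0.9879745713426159
trans cm [-1.34 -0.16  6.09] rot [-0.01  0.   -0.  ] rows 1.4965786606874085
trans cm [-0.47 -0.15  8.48] rot [-0.01  0.   -0.  ] rows 2.0375679177268853
trans cm [ 0.97 -0.14 10.36] rot [-0.01  0.   -0.  ] rows 2.496523979147098
trans cm [ 2.85 -0.14 11.78] rot [-0.01  0.   -0.  ] rows 2.907839609273199
trans cm [ 4.8  -0.14 12.58] rot [-0.01  0.   -0.  ] rows 3.2284204395059954
trans cm [ 5.83 -0.14 12.73] rot [-0.01  0.   -0.  ] rows 3.35716653668667
```

>>> play_rows(
  commands=[
    {"grip": 0, "translation": [-0.9, -0.1, 1.8], "rot": [0, 0, 0]},
    {"grip": 0, "translation": [-1.3, -0.1, 3.9], "rot": [0, 0, 0]},
    {"grip": 0, "translation": [-1.3, -0.1, 6.1], "rot": [0, 0, 0]},
    {"grip": 0, "translation": [-0.5, -0.1, 8.5], "rot": [0, 0, 0]},
    {"grip": 0, "translation": [1.0, -0.1, 10.4], "rot": [0, 0, 0]},
    {"grip": 0, "translation": [2.0, -0.1, 11.2], "rot": [0, 0, 0]},
    {"grip": 0, "translation": [2.9, -0.1, 11.8], "rot": [0, 0, 0]},
    {"grip": 0, "translation": [3.9, -0.1, 12.2], "rot": [0, 0, 0]},
    {"grip": 0, "translation": [4.8, -0.1, 12.6], "rot": [0, 0, 0]},
    {"grip": 0, "translation": [5.8, -0.1, 12.7], "rot": [0, 0, 0]},
    {"grip": 0, "translation": [5.8, -0.1, 12.7], "rot": [0, 0, 0]},
  ],
)

```text
t: 4.03
tool_pos: [443.0, -202.4, 184.0]
ee_rot: [0.5, 24.9, -93.0]
contact_force: [0.2, 0.3, 0.1]
grip_width: -0.4
```

Run:
```python
from h import *
p,R,o=cur();print(p,o["contact_force"],o["t"])
print("tube frame",(p-W)@hd,(p-W)@r,p[2]-12)
c=cap("scene");t=cap("top")
a=cv2.resize(c["image"][60:245,180:350,::-1],(510,555));b=cv2.resize(t["image"][120:280,280:360,::-1],(278,555))
cv2.imwrite("pics/s3.png",np.hstack([a,b]))
```

```text
[ 442.98 -202.39  184.03] [0.25 0.32 0.14] 4.0333
tube frame 60.859414251283276 0.3790773600833135 172.03018371918492
```

View pics/s3.png

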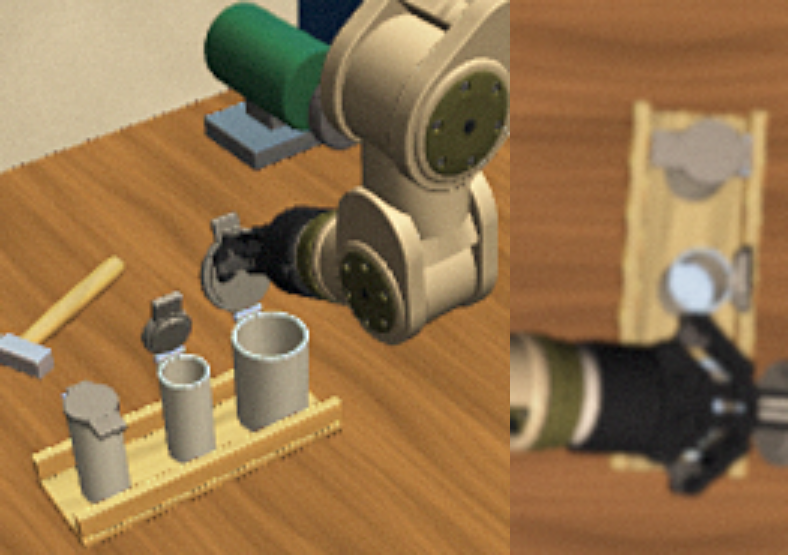

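The wide cap is open, leaning back, and nothing else has moved. Going to the punch.

Run:
```python
from h import *
delta([450,-20,270]); delta([450,30,290],orient(tilt(0),r))
delta([460.5,270.5,200],orient(tilt(0),r))
t=cap("top")
```

```text
trans cm [-20.12  -0.25   0.17] rot [0. 0. 0.] rows 4.825468958090622
trans cm [-25.49  -0.51  -0.11] rot [-0.    1.14 -0.01] rows 9.093437931310412
trans cm [-43.54  -0.86 -18.41] rot [-0.    1.14 -0.01] rows 11.33776487320019
```

>>> play_rows(
  commands=[
    {"grip": 0.6, "translation": [-10, -0.3, 0], "rot": [0, 0, 0]},
    {"grip": 0.6, "translation": [-20, -0.3, 0], "rot": [0, 0, 0]},
    {"grip": 0.6, "translation": [-25.5, -0.5, 0], "rot": [0, 0.2, 0]},
    {"grip": 0.6, "translation": [-25.5, -0.5, 0], "rot": [0, 0.4, 0]},
    {"grip": 0.6, "translation": [-34, -0.7, -9], "rot": [0, 0.7, -0.01]},
    {"grip": 0.6, "translation": [-43.5, -0.9, -18.4], "rot": [0, 1.14, -0.01]},
    {"grip": 0.6, "translation": [-43.5, -0.9, -18.4], "rot": [0, 1.14, -0.01]},
    {"grip": 0.6, "translation": [-43.5, -0.9, -18.4], "rot": [0, 1.14, -0.01]},
    {"grip": 0.6, "translation": [-43.5, -0.9, -18.4], "rot": [0, 1.14, -0.01]},
    {"grip": 0.6, "translation": [-43.5, -0.9, -18.4], "rot": [0, 1.14, -0.01]},
    {"grip": 0.6, "translation": [-43.5, -0.9, -18.4], "rot": [0, 1.14, -0.01]},
    {"grip": 0.6, "translation": [-43.5, -0.9, -18.4], "rot": [0, 1.14, -0.01]},
  ],
)

```text
t: 5.18
tool_pos: [459.7, 265.3, 202.1]
ee_rot: [-175.4, 89.5, 90.9]
contact_force: [0.7, -1.2, 0.2]
grip_width: 51.6
```

Run:
```python
from h import *
p,R,o=cur();print(p,o["q"],o["t"],o["grip_width"])
delta([460.5,270.5,140],orient(tilt(0),r))
```

```text
[459.69 265.27 202.06] [ 21.06  13.47  -7.5   68.86   0.44 114.71] 5.1833 51.60455869514712
trans cm [ 6.21  0.05 -0.48] rot [-0.01 -0.01  0.  ] rows 1.4936923639220279
```

>>> play_rows(
  commands=[
    {"grip": 0.6, "translation": [6.2, 0, -0.5], "rot": [0, 0, 0]},
    {"grip": 0.6, "translation": [6.2, 0, -0.5], "rot": [0, 0, 0]},
    {"grip": 0.6, "translation": [6.2, 0, -0.5], "rot": [0, 0, 0]},
    {"grip": 0.6, "translation": [6.2, 0, -0.5], "rot": [0, 0, 0]},
  ],
)

```text
t: 5.52
tool_pos: [458.4, 271.0, 139.5]
ee_rot: [-145.0, 89.6, 121.4]
contact_force: [0.6, 0.2, 0.3]
grip_width: 51.1
```

Run:
```python
from h import *
p,R,o=cur();print(p,o["t"])
delta([460.5,270.5,70],orient(tilt(0),r))
c=cap("scene");t=cap("top");print(proj(c,p),proj(t,p))
a=cv2.resize(c["image"][200:340,310:440,::-1],(511,550),interpolation=cv2.INTER_CUBIC);b=cv2.resize(t["image"][170:290,135:215,::-1],(278,417))
b=np.vstack([b,np.zeros((133,278,3),np.uint8)])
cv2.imwrite("pics/p1.png",np.hstack([a,b]))
```

```text
[458.37 271.   139.51] 5.5167
trans cm [6.95 0.25 0.08] rot [-0.01 -0.01  0.  ] rows 1.6678111380776406
[372.63 253.65] [169.94 230.9 ]
```

View pics/p1.png

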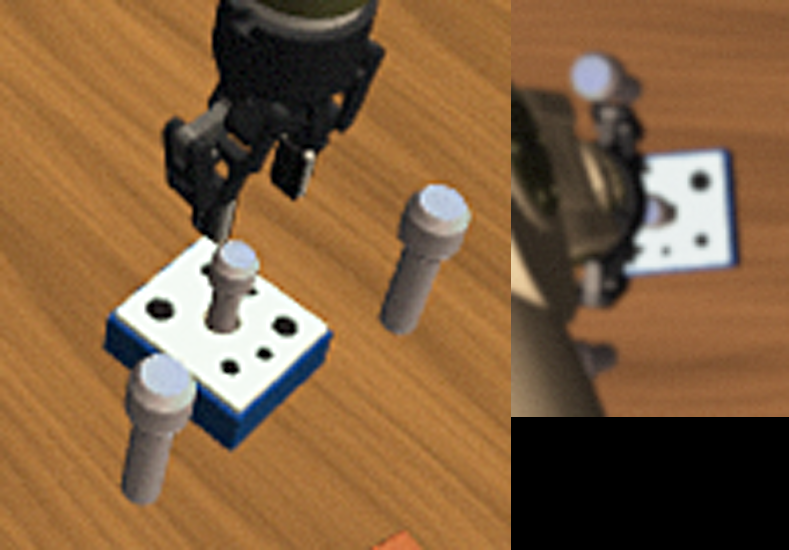

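>>> play_rows(
  commands=[
    {"grip": 0.6, "translation": [3.5, 0.25, 0.1], "rot": [0, 0, 0]},
    {"grip": 0.6, "translation": [7.0, 0.25, 0.1], "rot": [0, 0, 0]},
    {"grip": 0.6, "translation": [7.0, 0.25, 0.1], "rot": [0, 0, 0]},
    {"grip": 0.6, "translation": [7.0, 0.25, 0.1], "rot": [0, 0, 0]},
    {"grip": 0.2, "translation": [7.0, 0.25, 0.1], "rot": [0, 0, 0]},
    {"grip": 0.2, "translation": [7.0, 0.25, 0.1], "rot": [0, 0, 0]},
    {"grip": 0.2, "translation": [7.0, 0.25, 0.1], "rot": [0, 0, 0]},
    {"grip": 0.2, "translation": [7.0, 0.25, 0.1], "rot": [0, 0, 0]},
    {"grip": 0.2, "translation": [7.0, 0.25, 0.1], "rot": [0, 0, 0]},
    {"grip": 0.2, "translation": [7.0, 0.25, 0.1], "rot": [0, 0, 0]},
  ],
  newtons=40,
)

```text
t: 6.45
tool_pos: [464.4, 271.4, 74.4]
ee_rot: [159.9, 89.3, 66.2]
contact_force: [-1.8, 0.1, 5.8]
grip_width: 26.3
```

Run:
```python
from h import *
p,R,o=cur();print(p,o["t"],o["grip_width"],o["contact_force"])
delta([460,270,240],orient(tilt(0),r))
```

```text
[464.41 271.4   74.44] 6.45 26.31546248694184 [-1.75  0.12  5.84]
trans cm [-16.56  -0.37  -0.01] rot [-0.01 -0.01 -0.  ] rows 3.9717017133169334
```

>>> play_rows(
  commands=[
    {"grip": 0.2, "translation": [0, 0, 0], "rot": [0, 0, 0]},
    {"grip": 0.2, "translation": [0, 0, 0], "rot": [0, 0, 0]},
    {"grip": 0.2, "translation": [0, 0, 0], "rot": [0, 0, 0]},
  ],
)

```text
t: 6.7
tool_pos: [464.9, 271.6, 75.3]
ee_rot: [154.6, 89.3, 61.0]
contact_force: [-1.0, -0.2, -2.1]
grip_width: 26.5
```

Run:
```python
from h import *
p,R,o=cur();print(p,o["t"],o["grip_width"],o["contact_force"])
c=cap("scene");crop(c,320,200,430,320,5,"pics/p2.png");print(proj(c,p))
```

```text
[464.94 271.57  75.28] 6.7 26.496499784165934 [-1.03 -0.24 -2.08]
[366.56 272.76]
```

View pics/p2.png

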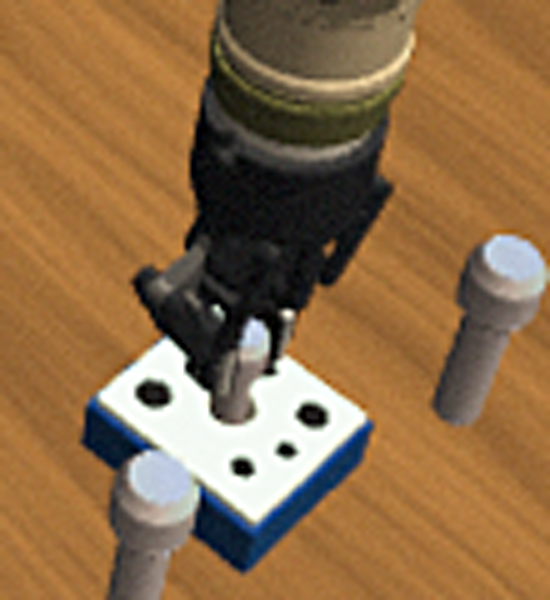

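Run:
```python
from h import *
c=cap("scene");t=cap("top")
import cv2
c0=cv2.imread("pics/scene0.png")[:,:,::-1]; t0=cv2.imread("pics/top0.png")[:,:,::-1]
def show(im,x0,y0,x1,y1):return cv2.resize(im[y0:y1,x0:x1,::-1],None,fx=8,fy=8,interpolation=cv2.INTER_NEAREST)
cv2.imwrite("pics/z.png",np.hstack([show(c0,345,240,395,310),show(c["image"],345,240,395,310)]))
print(proj(c,[460.5,270.5,105]),proj(t,[460.5,270.5,105]),proj(c,[460.5,270.5,40]),proj(t,[460.5,270.5,40]))
```

```text
[369.47 263.62] [173.13 230.41] [365.42 280.47] [178.3  231.03]
```

View pics/z.png

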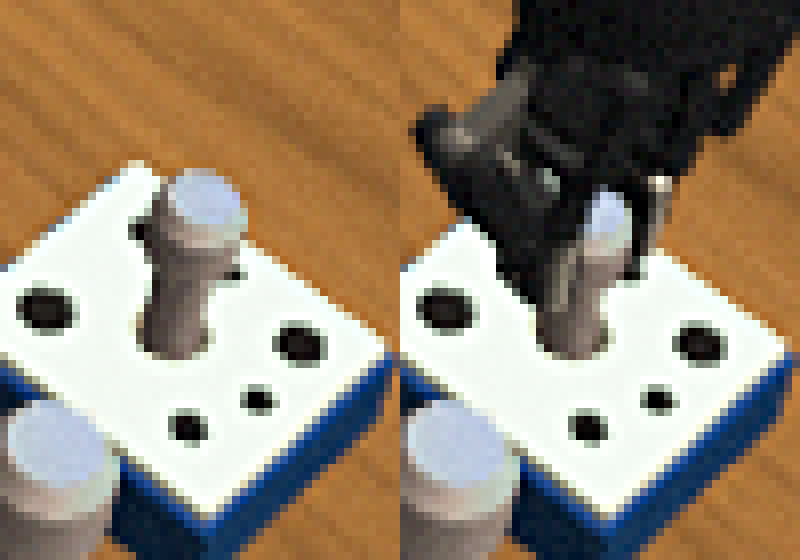

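The punch sits upright between the pads and its head hasn't shifted. Lifting.

>>> play_rows(
  commands=[
    {"grip": 0.2, "translation": [-2, 0, 0], "rot": [0, 0, 0]},
    {"grip": 0.2, "translation": [-5, 0, 0], "rot": [0, 0, 0]},
    {"grip": 0.2, "translation": [-9, 0, 0], "rot": [0, 0, 0]},
    {"grip": 0.2, "translation": [-13, 0, 0], "rot": [0, 0, 0]},
    {"grip": 0.2, "translation": [-16.5, 0, 0], "rot": [0, 0, 0]},
    {"grip": 0.2, "translation": [-16.5, 0, 0], "rot": [0, 0, 0]},
    {"grip": 0.2, "translation": [-16.5, 0, 0], "rot": [0, 0, 0]},
    {"grip": 0.2, "translation": [-16.5, 0, 0], "rot": [0, 0, 0]},
  ],
  newtons=50,
)

```text
t: 7.52
tool_pos: [463.5, 269.5, 238.7]
ee_rot: [161.6, 89.4, 67.9]
contact_force: [0.6, -0.2, -2.0]
grip_width: 26.6
```

Run:
```python
from h import *
p,R,o=cur();print(p,o["t"],o["grip_width"],o["contact_force"])
c=cap("scene");t=cap("top")
a=cv2.resize(c["image"][140:300,320:440,::-1],(412,550),interpolation=cv2.INTER_CUBIC);b=cv2.resize(t["image"][150:290,100:215,::-1],(345,420))
b=np.vstack([b,np.zeros((130,345,3),np.uint8)])
cv2.imwrite("pics/p3.png",np.hstack([a,b]));print(proj(c,p),proj(t,p))
for s in(1,):
  delta(tp(W,0,0,240),orient(tilt(0),r))
print(R)
```

```text
[463.45 269.51 238.73] 7.5167 26.628850785400875 [ 0.58 -0.23 -2.02]
[377.9  223.34] [161.06 227.63]
trans cm [-1.82  0.94 41.09] rot [-0.01 -0.01 -0.  ] rows 9.86627838756622
[[ 0.    1.   -0.06]
 [ 0.01 -0.06 -1.  ]
 [-1.    0.   -0.01]]
```

View pics/p3.png

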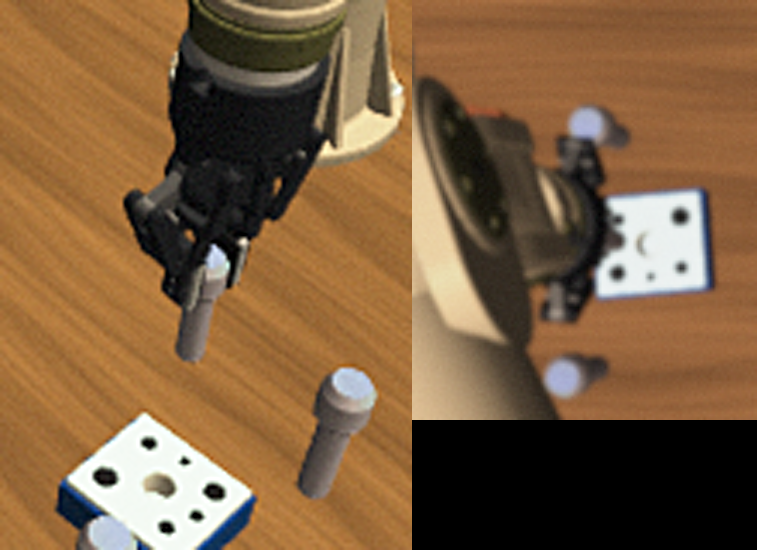

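Run:
```python
from h import *
c=cap("scene")
im=c["image"];crop(c,225,140,310,235,7,"pics/m.png")
```

```text
(no output)
```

View pics/m.png

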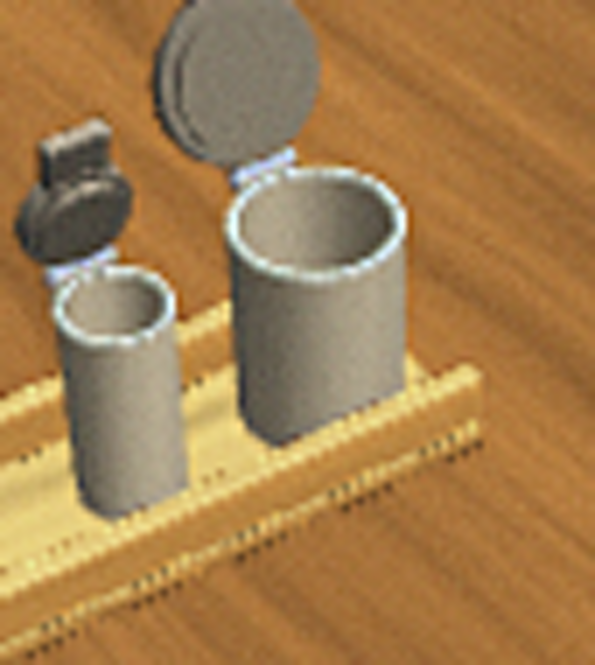

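Run:
```python
from h import *
c=cap("scene");t=cap("top")
print("scene W",plane(c,270.3,172,112),"A",plane(c,241.4,183.9,112))
crop(t,295,140,370,265,4.8,"pics/rt2.png")
```

```text
scene W [ 447.32 -131.4   112.  ] A [ 541.73 -138.23  112.  ]
```

View pics/rt2.png

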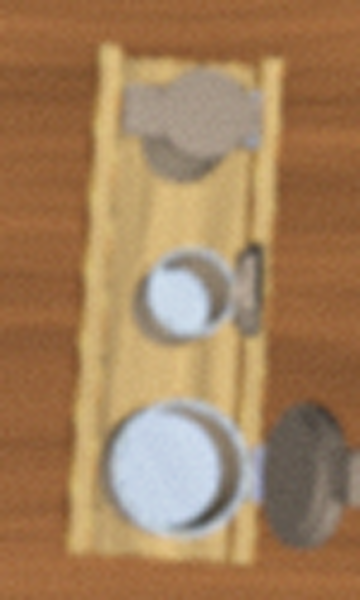

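Run:
```python
from h import *
t=cap("top")
print(plane(t,331.5,237.5,112))
delta([446,-139,235],orient(tilt(0),r))
```

```text
[ 446.35 -136.66  112.  ]
trans cm [-0.07  0.88 40.87] rot [-0.01 -0.01 -0.  ] rows 9.803842903548922
```

>>> play_rows(
  commands=[
    {"grip": 0.2, "translation": [0, 0.2, 3], "rot": [0, 0, 0]},
    {"grip": 0.2, "translation": [0, 0.4, 8], "rot": [0, 0, 0]},
    {"grip": 0.2, "translation": [0, 0.9, 40.7], "rot": [0, 0, 0]},
    {"grip": 0.2, "translation": [0, 0.9, 40.7], "rot": [0, 0, 0]},
    {"grip": 0.2, "translation": [0, 0.9, 40.7], "rot": [0, 0, 0]},
    {"grip": 0.2, "translation": [0, 0.9, 40.7], "rot": [0, 0, 0]},
    {"grip": 0.2, "translation": [0, 0.9, 40.7], "rot": [0, 0, 0]},
    {"grip": 0.2, "translation": [0, 0.9, 40.7], "rot": [0, 0, 0]},
    {"grip": 0.2, "translation": [0, 0.9, 40.7], "rot": [0, 0, 0]},
    {"grip": 0.2, "translation": [0, 0.9, 40.7], "rot": [0, 0, 0]},
    {"grip": 0.2, "translation": [0, 0.9, 40.7], "rot": [0, 0, 0]},
    {"grip": 0.2, "translation": [0, 0.9, 40.7], "rot": [0, 0, 0]},
  ],
)

```text
t: 8.82
tool_pos: [445.9, -139.6, 233.7]
ee_rot: [173.7, 89.4, 79.7]
contact_force: [-0.0, 1.2, -1.3]
grip_width: 26.2
```

Run:
```python
from h import *
p,R,o=cur();print(p,o["q"],o["t"],o["grip_width"])
delta([446,-137,195],orient(tilt(0),r))
```

```text
[ 445.87 -139.65  233.65] [-27.61   6.05 -12.06  72.06   0.55  66.34] 8.8167 26.16530298901947
trans cm [ 3.87 -0.01 -0.23] rot [-0.01 -0.01 -0.  ] rows 0.929126207783483
```

>>> play_rows(
  commands=[
    {"grip": 0.2, "translation": [3.9, 0, -0.2], "rot": [-0.01, -0.01, 0]},
    {"grip": 0.2, "translation": [3.9, 0, -0.2], "rot": [-0.01, -0.01, 0]},
    {"grip": 0.2, "translation": [3.9, 0, -0.2], "rot": [-0.01, -0.01, 0]},
    {"grip": 0.2, "translation": [3.9, 0, -0.2], "rot": [-0.01, -0.01, 0]},
  ],
)

```text
t: 9.15
tool_pos: [446.6, -136.3, 195.7]
ee_rot: [93.3, 89.9, 0.1]
contact_force: [-0.1, -0.6, -2.0]
grip_width: 26.2
```

Run:
```python
from h import *
p,R,o=cur();print(p,o["t"],o["contact_force"])
c=cap("scene");crop(c,225,110,325,215,5.7,"pics/h1.png")
print(proj(c,p-[0,0,60]),proj(c,p))
t=cap("top");crop(t,290,160,380,280,4,"pics/h1t.png")
```

```text
[ 446.61 -136.33  195.67] 9.15 [-0.12 -0.57 -1.95]
[269.25 164.46] [268.62 146.84]
```

View pics/h1.png

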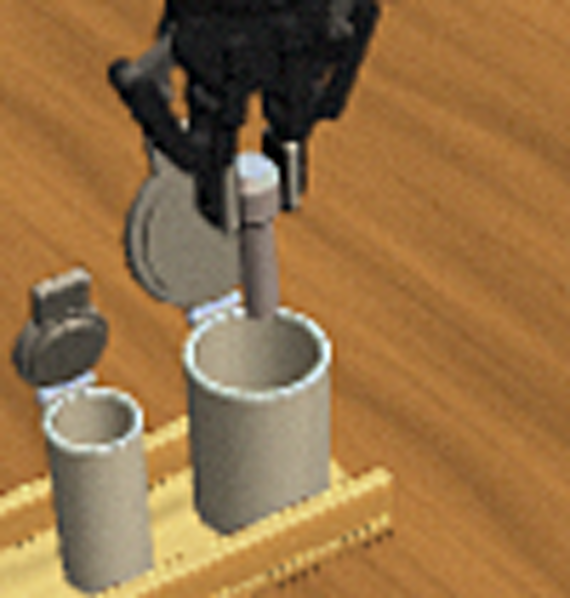

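View pics/h1t.png

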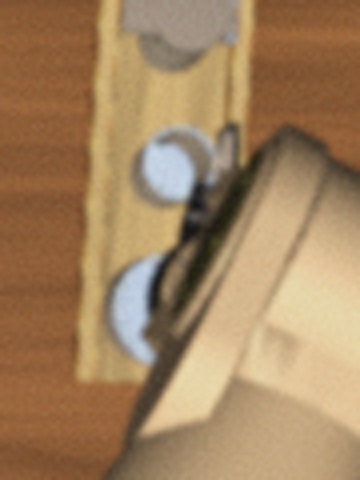

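>>> play_rows(
  commands=[
    {"grip": 0.2, "translation": [2, 0.1, 0], "rot": [0, 0, 0]},
    {"grip": 0.2, "translation": [4, 0.1, 0], "rot": [0, 0, 0]},
    {"grip": 0.2, "translation": [6, 0.1, 0], "rot": [0, 0, 0]},
    {"grip": 0.2, "translation": [8, 0.1, 0], "rot": [0, 0, 0]},
    {"grip": 0.2, "translation": [9, 0.1, 0], "rot": [0, 0, 0]},
    {"grip": 0.2, "translation": [9, 0.1, 0], "rot": [0, 0, 0]},
    {"grip": 0.2, "translation": [9, 0.1, 0], "rot": [0, 0, 0]},
  ],
)

```text
t: 9.83
tool_pos: [449.7, -137.4, 107.6]
ee_rot: [73.3, 89.7, -20.0]
contact_force: [0.4, -1.2, -1.0]
grip_width: 26.2
```

Run:
```python
from h import *
p,R,o=cur();print(p,o["t"],o["contact_force"],o["grip_width"])
c=cap("scene");crop(c,225,110,325,215,5.7,"pics/h2.png")
```

```text
[ 449.73 -137.38  107.59] 9.8333 [ 0.44 -1.15 -1.04] 26.20874936749883
```

View pics/h2.png

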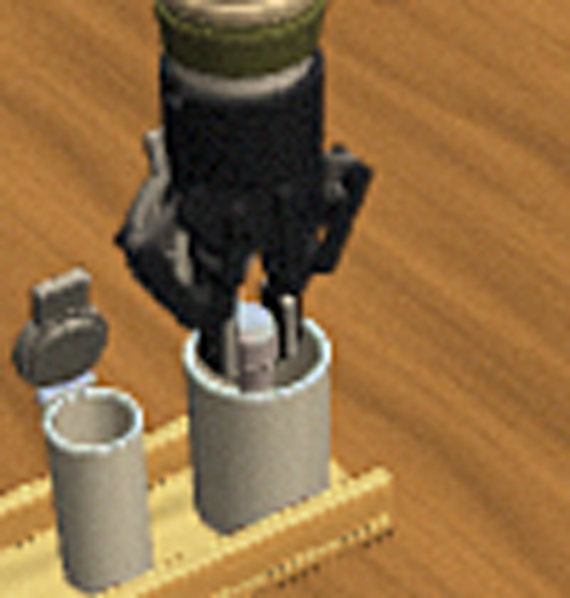

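Foot is in the mouth, but the fingers sit about 4 mm toward the far rim (left finger at ~198, inner rim ~195 in the crop). I'll correct that by −x and go deeper.

>>> play_rows(
  commands=[
    {"grip": 0.2, "translation": [0, -0.4, 0], "rot": [0, 0, 0]},
    {"grip": 0.2, "translation": [0, -0.4, 0], "rot": [0, 0, 0]},
    {"grip": 0.2, "translation": [1, -0.4, 0], "rot": [0, 0, 0]},
    {"grip": 0.2, "translation": [2, -0.4, 0], "rot": [0, 0, 0]},
    {"grip": 0.2, "translation": [2.3, -0.4, 0], "rot": [0, 0, 0]},
    {"grip": 0.2, "translation": [2.3, -0.4, 0], "rot": [0, 0, 0]},
    {"grip": 0.2, "translation": [2.3, -0.4, 0], "rot": [0, 0, 0]},
  ],
)

```text
t: 10.47
tool_pos: [446.5, -137.6, 85.6]
ee_rot: [71.8, 89.6, -21.5]
contact_force: [0.6, 0.5, -1.6]
grip_width: 26.2
```

Run:
```python
from h import *
p,R,o=cur();print(p,o["t"],o["contact_force"],o["grip_width"])
c=cap("scene");crop(c,225,110,325,215,5.7,"pics/h3.png")
```

```text
[ 446.52 -137.63   85.63] 10.4667 [ 0.65  0.48 -1.58] 26.18294472152905
```

View pics/h3.png

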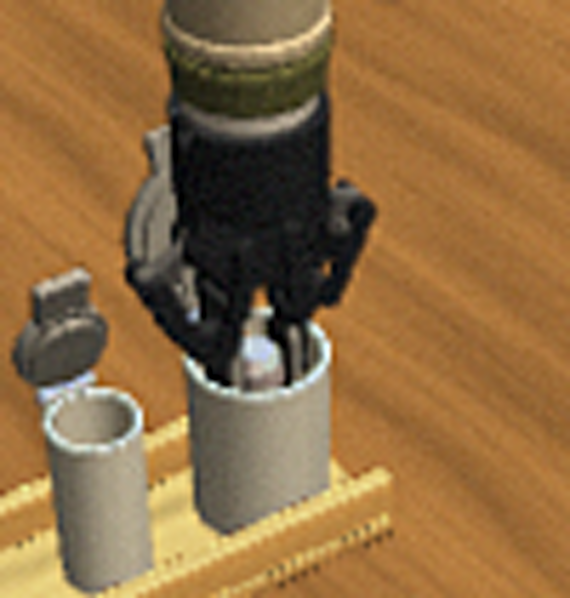

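>>> play_rows(
  commands=[
    {"grip": 0.2, "translation": [0.4, 0, 0], "rot": [0, 0, 0]},
    {"grip": 0.2, "translation": [0.4, 0, 0], "rot": [0, 0, 0]},
    {"grip": 0.34, "translation": [0.4, 0, 0], "rot": [0, 0, 0]},
    {"grip": 0.36, "translation": [0.4, 0, 0], "rot": [0, 0, 0]},
    {"grip": 0.37, "translation": [0.4, 0, 0], "rot": [0, 0, 0]},
    {"grip": 0.37, "translation": [0.4, 0, 0], "rot": [0, 0, 0]},
  ],
  newtons=20,
)

```text
t: 11.02
tool_pos: [446.9, -137.8, 82.0]
ee_rot: [70.8, 89.5, -22.4]
contact_force: [-0.5, -0.0, -0.1]
grip_width: 31.6
```

Run:
```python
from h import *
p,R,o=cur();print(p,o["t"],o["contact_force"],o["grip_width"])
c=cap("scene");crop(c,225,110,325,215,5.7,"pics/h4.png")
```

```text
[ 446.95 -137.85   82.03] 11.0167 [-0.53 -0.04 -0.09] 31.55529488002715
```

View pics/h4.png

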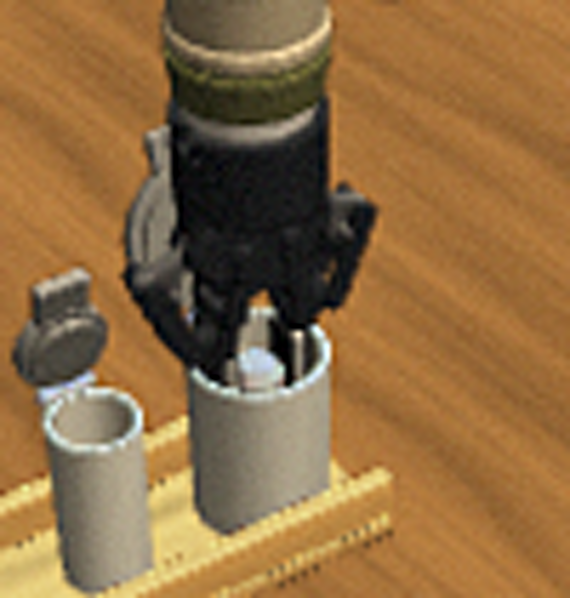

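Released (force back to zero, head lower in the tube). Retreat straight up.

>>> play_rows(
  commands=[
    {"grip": 0.37, "translation": [-1.5, 0, 0], "rot": [0, 0, 0]},
    {"grip": 0.37, "translation": [-4, 0, 0], "rot": [0, 0, 0]},
    {"grip": 0.37, "translation": [-8, 0, 0], "rot": [0, 0, 0]},
    {"grip": 0.3, "translation": [-12, 0, 0], "rot": [0, 0, 0]},
    {"grip": 0, "translation": [-16, 0, 0], "rot": [0, 0, 0]},
    {"grip": 0, "translation": [-18, 0, 0], "rot": [0, 0, 0]},
    {"grip": 0, "translation": [-18, 0, 0], "rot": [0, 0, 0]},
    {"grip": 0, "translation": [-18, 0, 0], "rot": [0, 0, 0]},
  ],
)

```text
t: 11.73
tool_pos: [446.5, -137.7, 263.4]
ee_rot: [69.4, 89.3, -23.9]
contact_force: [-0.6, -0.5, -1.1]
grip_width: 0.3
```

Run:
```python
from h import *
p,R,o=cur();print(p,o["t"],o["contact_force"],o["grip_width"])
c=cap("scene");crop(c,210,110,310,215,5.7,"pics/h5.png")
```

```text
[ 446.47 -137.73  263.36] 11.7333 [-0.61 -0.47 -1.1 ] 0.3079310900244014
```

View pics/h5.png

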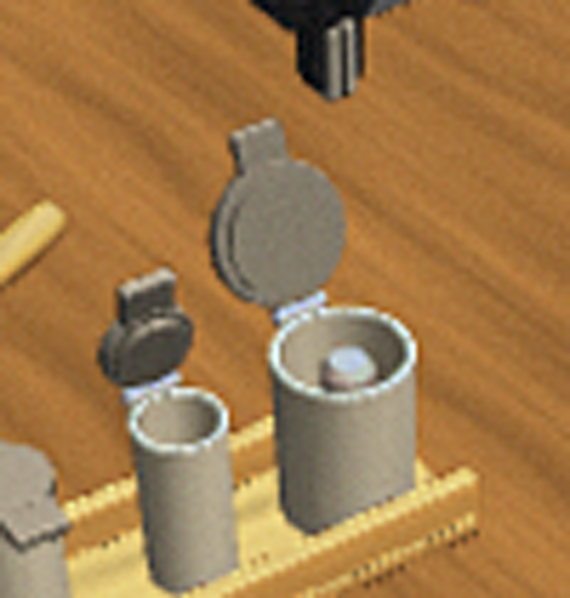

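Punch stands upright in the wide tube, head at crop (348,370), below the rim. Shutting the wide cap from behind.

```bash
cat >> h.py <<'E'
W=np.array([446.5,-137.5,12]);A=np.array([541.2,-143,12])
E
python3 - <<'E'
from h import *
Rd=orient(tilt(0),r)
delta(tp(W,115,0,255),Rd);delta(tp(W,115,0,153),Rd)
E
```

```text
trans cm [-0.49  0.11 11.52] rot [-0.    0.   -0.01] rows 2.7640996408140763
trans cm [ 9.71  0.03 11.49] rot [-0.    0.   -0.01] rows 3.607610602746829
```

>>> play_rows(
  commands=[
    {"grip": 0, "translation": [-0.5, 0.1, 4], "rot": [0, 0, 0]},
    {"grip": 0, "translation": [-0.5, 0.1, 8], "rot": [0, 0, 0]},
    {"grip": 0, "translation": [-0.5, 0.1, 11.5], "rot": [0, 0, 0]},
    {"grip": 0, "translation": [-0.5, 0.1, 11.5], "rot": [0, 0, 0]},
    {"grip": 0, "translation": [-0.5, 0.1, 11.5], "rot": [0, 0, 0]},
    {"grip": 0, "translation": [3, 0.1, 11.5], "rot": [0, 0, 0]},
    {"grip": 0, "translation": [6.5, 0.1, 11.5], "rot": [0, 0, 0]},
    {"grip": 0, "translation": [9.7, 0.1, 11.5], "rot": [0, 0, 0]},
    {"grip": 0, "translation": [9.7, 0.1, 11.5], "rot": [0, 0, 0]},
    {"grip": 0, "translation": [9.7, 0.1, 11.5], "rot": [0, 0, 0]},
  ],
)

```text
t: 12.62
tool_pos: [439.1, -250.0, 163.2]
ee_rot: [108.7, 89.8, 15.5]
contact_force: [0.3, 0.7, -0.0]
grip_width: -0.2
```

Run:
```python
from h import *
p,R,o=cur();print(p,o["t"],o["contact_force"],(p-W)@hd,(p-W)@r)
Rd=orient(tilt(0),r)
for x,z in((90,153),(70,153),(45,153),(20,153),(0,153),(-15,140),(-20,125),(-22,114)):delta(tp(W,x,0,z),Rd)
c=cap("scene");crop(c,210,110,310,215,5.7,"pics/c1.png")
```

```text
[ 439.08 -249.99  163.25] 12.6167 [ 0.27  0.69 -0.04] 112.73060751094748 -1.1240527806041207
trans cm [-0.17  0.11 -2.27] rot [-0. -0. -0.] rows 0.5473784156054052
trans cm [-0.17  0.11 -4.27] rot [-0. -0. -0.] rows 1.025929428451142
trans cm [-0.17  0.11 -6.77] rot [-0. -0. -0.] rows 1.6250017578022995
trans cm [-0.17  0.11 -9.27] rot [-0. -0. -0.] rows 2.2243155384265854
trans cm [ -0.16   0.11 -11.27] rot [-0. -0. -0.] rows 2.7038325188616326
trans cm [  1.14   0.11 -12.77] rot [-0. -0. -0.] rows 3.0750569679411988
trans cm [  2.64   0.1  -13.27] rot [-0. -0. -0.] rows 3.2447437073199126
trans cm [  3.74   0.1  -13.47] rot [-0. -0. -0.] rows 3.3522617844467653
```

View pics/c1.png

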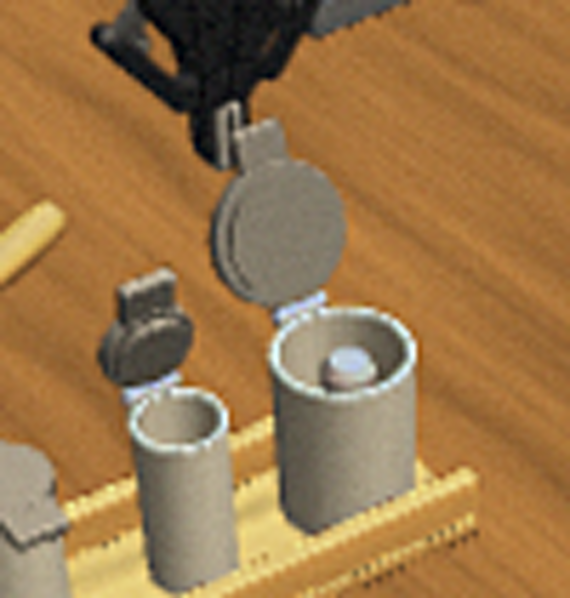

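>>> play_rows(
  commands=[
    {"grip": 0, "translation": [-0.2, 0.1, -2.3], "rot": [0, 0, 0]},
    {"grip": 0, "translation": [-0.2, 0.1, -4.3], "rot": [0, 0, 0]},
    {"grip": 0, "translation": [-0.2, 0.1, -6.8], "rot": [0, 0, 0]},
    {"grip": 0, "translation": [-0.2, 0.1, -9.3], "rot": [0, 0, 0]},
    {"grip": 0, "translation": [-0.2, 0.1, -11.3], "rot": [0, 0, 0]},
    {"grip": 0, "translation": [1.1, 0.1, -12.8], "rot": [0, 0, 0]},
    {"grip": 0, "translation": [2.6, 0.1, -13.3], "rot": [0, 0, 0]},
    {"grip": 0, "translation": [3.7, 0.1, -13.5], "rot": [0, 0, 0]},
    {"grip": 0, "translation": [3.7, 0.1, -13.5], "rot": [0, 0, 0]},
    {"grip": 0, "translation": [3.7, 0.1, -13.5], "rot": [0, 0, 0]},
  ],
)

```text
t: 13.5
tool_pos: [450.4, -116.7, 130.0]
ee_rot: [73.8, 89.5, -19.3]
contact_force: [-0.3, 0.3, -1.1]
grip_width: -0.0
```

Run:
```python
from h import *
p,R,o=cur();print(p,o["t"],o["contact_force"],(p-W)@hd,(p-W)@r)
c=cap("scene");crop(c,210,110,310,215,5.7,"pics/c2.png")
```

```text
[ 450.42 -116.74  129.99] 13.5 [-0.32  0.34 -1.11] -20.948205860964006 2.7584472905184194
```

View pics/c2.png

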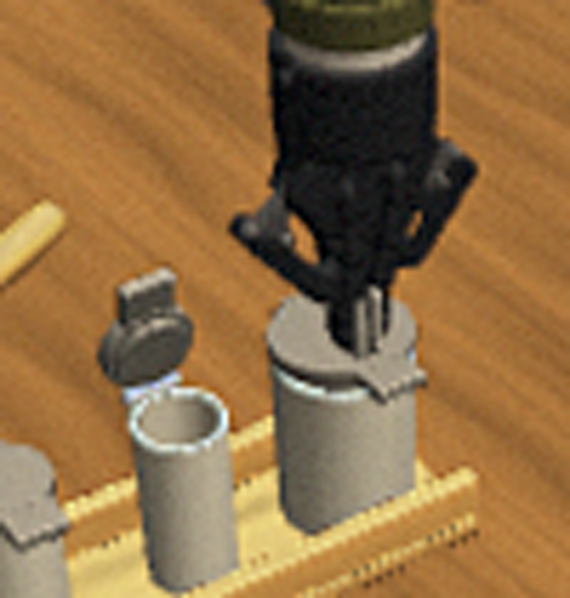

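>>> play_rows(
  commands=[
    {"grip": 0, "translation": [0.4, 0, 0], "rot": [0, 0, 0]},
    {"grip": 0, "translation": [0.8, 0, 0], "rot": [0, 0, 0]},
    {"grip": 0, "translation": [0.9, 0, 0], "rot": [0, 0, 0]},
    {"grip": 0, "translation": [1.0, 0, 0], "rot": [0, 0, 0]},
    {"grip": 0, "translation": [1.0, 0, 0], "rot": [0, 0, 0]},
  ],
)

```text
t: 13.97
tool_pos: [451.7, -117.8, 121.7]
ee_rot: [72.7, 89.3, -20.5]
contact_force: [-1.5, 1.6, 10.2]
grip_width: 0.1
```

>>> play_rows(
  commands=[
    {"grip": 0, "translation": [0.2, 0, 0], "rot": [0, 0, 0]},
    {"grip": 0, "translation": [0.3, 0, 0], "rot": [0, 0, 0]},
    {"grip": 0, "translation": [0.3, 0, 0], "rot": [0, 0, 0]},
  ],
)

```text
t: 14.22
tool_pos: [451.9, -117.8, 121.4]
ee_rot: [74.1, 89.2, -19.1]
contact_force: [-7.2, 3.4, 22.3]
grip_width: 0.2
```

Run:
```python
from h import *
p,R,o=cur();print(p,o["t"],o["contact_force"],(p-W)@hd,(p-W)@r)
Rd=orient(tilt(0),r)
for x,z in((-22,245),):delta(tp(W,x,0,z),Rd)
delta(tp(A,95,0,245),Rd);delta(tp(A,95,0,135),Rd)
```

```text
[ 451.91 -117.77  121.36] 14.2167 [-7.17  3.43 22.26] -19.999717088526047 4.296950256102889
trans cm [-13.57  -0.24  -0.15] rot [-0.    0.   -0.01] rows 3.254641194195349
trans cm [-13.39   9.24  11.57] rot [-0.    0.   -0.01] rows 4.788408759109924
trans cm [-2.39  9.09 11.53] rot [-0.    0.   -0.01] rows 3.5674957193496057
```

>>> play_rows(
  commands=[
    {"grip": 0, "translation": [-4, 0, 0], "rot": [0, 0, 0]},
    {"grip": 0, "translation": [-8, 0, 0], "rot": [0, 0, 0]},
    {"grip": 0, "translation": [-13.4, 1, 1], "rot": [0, 0, 0]},
    {"grip": 0, "translation": [-13.4, 5, 6], "rot": [0, 0, 0]},
    {"grip": 0, "translation": [-13.4, 9.2, 11.6], "rot": [0, 0, 0]},
    {"grip": 0, "translation": [-13.4, 9.2, 11.6], "rot": [0, 0, 0]},
    {"grip": 0, "translation": [-13.4, 9.2, 11.6], "rot": [0, 0, 0]},
    {"grip": 0, "translation": [-9, 9.2, 11.6], "rot": [0, 0, 0]},
    {"grip": 0, "translation": [-5, 9.1, 11.6], "rot": [0, 0, 0]},
    {"grip": 0, "translation": [-2.4, 9.1, 11.6], "rot": [0, 0, 0]},
    {"grip": 0, "translation": [-2.4, 9.1, 11.6], "rot": [0, 0, 0]},
    {"grip": 0, "translation": [-2.4, 9.1, 11.6], "rot": [0, 0, 0]},
  ],
)

```text
t: 15.22
tool_pos: [534.6, -238.1, 145.8]
ee_rot: [79.5, 89.4, -13.8]
contact_force: [-0.6, -0.4, 0.2]
grip_width: 0.1
```

Run:
```python
from h import *
p,R,o=cur();print(p,o["t"],o["contact_force"],(p-A)@hd,(p-A)@r)
Rd=orient(tilt(0),r)
for x,z in((70,135),(50,135),(30,135),(12,135),(-2,130),(-10,120),(-12,112)):delta(tp(A,x,0,z),Rd)
c=cap("scene");crop(c,190,110,310,235,4.8,"pics/d1.png")
```

```text
[ 534.61 -238.11  145.76] 15.2167 [-0.55 -0.38  0.17] 95.33050801786486 -1.2662272374161674
trans cm [-0.13  0.13 -2.53] rot [-0.    0.   -0.01] rows 0.6089297885225635
trans cm [-0.13  0.12 -4.53] rot [-0.    0.   -0.01] rows 1.0878922416661265
trans cm [-0.13  0.12 -6.53] rot [-0.    0.   -0.01] rows 1.5672546619480157
trans cm [-0.14  0.12 -8.33] rot [-0.    0.   -0.01] rows 1.9987849904302846
trans cm [ 0.36  0.12 -9.73] rot [-0.    0.   -0.01] rows 2.3360044249028755
trans cm [  1.36   0.1  -10.54] rot [-0.    0.   -0.01] rows 2.5475584604765826
trans cm [  2.16   0.1  -10.74] rot [-0.    0.   -0.01] rows 2.6264184418720413
```

View pics/d1.png

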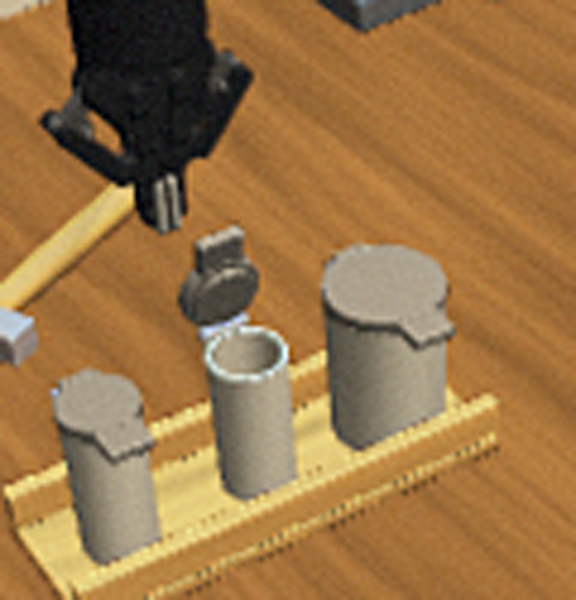

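Wide cap looks flush shut, and the finger is behind slim_a's cap. Sweeping it shut.

>>> play_rows(
  commands=[
    {"grip": 0, "translation": [-0.1, 0.1, -2.5], "rot": [0, 0, 0]},
    {"grip": 0, "translation": [-0.1, 0.1, -4.5], "rot": [0, 0, 0]},
    {"grip": 0, "translation": [-0.1, 0.1, -6.5], "rot": [0, 0, 0]},
    {"grip": 0, "translation": [-0.1, 0.1, -8.3], "rot": [0, 0, 0]},
    {"grip": 0, "translation": [0.4, 0.1, -9.7], "rot": [0, 0, 0]},
    {"grip": 0, "translation": [1.4, 0.1, -10.5], "rot": [0, 0, 0]},
    {"grip": 0, "translation": [2.1, 0.1, -10.8], "rot": [0, 0, 0]},
    {"grip": 0, "translation": [2.4, 0.1, -10.8], "rot": [0, 0, 0]},
    {"grip": 0, "translation": [2.4, 0.1, -10.8], "rot": [0, 0, 0]},
    {"grip": 0, "translation": [2.4, 0.1, -10.8], "rot": [0, 0, 0]},
  ],
)

```text
t: 16.1
tool_pos: [543.2, -131.8, 123.0]
ee_rot: [72.8, 89.2, -20.5]
contact_force: [0.0, -0.2, -0.6]
grip_width: 0.1
```

Run:
```python
from h import *
p,R,o=cur();print(p,o["t"],o["contact_force"],(p-A)@hd,(p-A)@r)
c=cap("scene");crop(c,190,110,310,235,4.8,"pics/d2.png")
```

```text
[ 543.18 -131.84  122.99] 16.1 [ 0.04 -0.24 -0.65] -11.254230701667085 1.3586333979503746
```

View pics/d2.png

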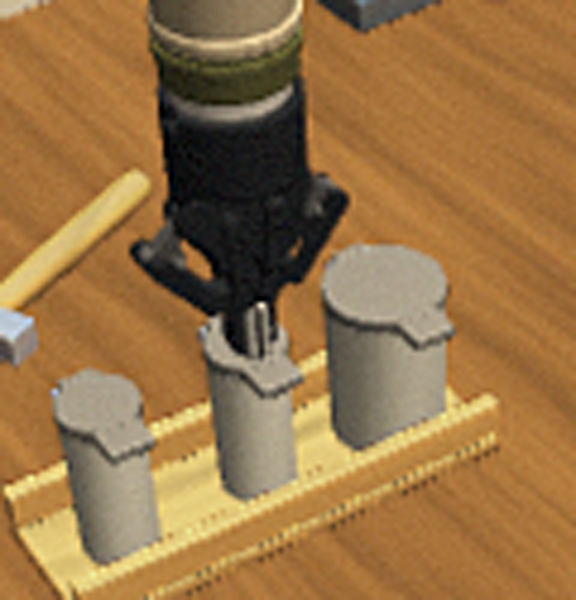

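>>> play_rows(
  commands=[
    {"grip": 0, "translation": [0.2, 0, 0], "rot": [0, 0, 0]},
    {"grip": 0, "translation": [0.4, 0, 0], "rot": [0, 0, 0]},
    {"grip": 0, "translation": [0.5, 0, 0], "rot": [0, 0, 0]},
    {"grip": 0, "translation": [0.6, 0, 0], "rot": [0, 0, 0]},
    {"grip": 0, "translation": [0.6, 0, 0], "rot": [0, 0, 0]},
  ],
)

```text
t: 16.57
tool_pos: [544.0, -132.6, 121.3]
ee_rot: [73.1, 89.0, -20.2]
contact_force: [-8.3, 3.6, 23.1]
grip_width: 0.2
```

Pressed with 23 N at z = 121.3, where the shut cap's top is 122. Backing off and checking.

>>> play_rows(
  commands=[
    {"grip": 0, "translation": [-3, 0, 0], "rot": [0, 0, 0]},
    {"grip": 0, "translation": [-7, 0, 0], "rot": [0, 0, 0]},
    {"grip": 0, "translation": [-11, 0, 0], "rot": [0, 0, 0]},
    {"grip": 0, "translation": [-15, 0, 4], "rot": [0, 0, 0]},
    {"grip": 0, "translation": [-17, 0, 8], "rot": [0, 0, 0]},
    {"grip": 0, "translation": [-17, 0, 12], "rot": [0, 0, 0]},
    {"grip": 0, "translation": [-17, 0, 16], "rot": [0, 0, 0]},
    {"grip": 0, "translation": [-17, 0, 16], "rot": [0, 0, 0]},
    {"grip": 0, "translation": [-17, 0, 16], "rot": [0, 0, 0]},
  ],
)

```text
t: 17.32
tool_pos: [531.4, -295.4, 291.4]
ee_rot: [70.8, 89.0, -22.8]
contact_force: [-0.5, 0.2, 0.7]
grip_width: -0.1
```

Run:
```python
from h import *
p,R,o=cur();print(p,o["t"],o["contact_force"])
c=cap("scene");crop(c,180,145,310,245,6,"pics/e1.png")
t=cap("top");cv2.imwrite("pics/e1t.png",np.ascontiguousarray(t["image"][:,:,::-1]))
```

```text
[ 531.37 -295.4   291.44] 17.3167 [-0.52  0.19  0.72]
```

View pics/e1.png

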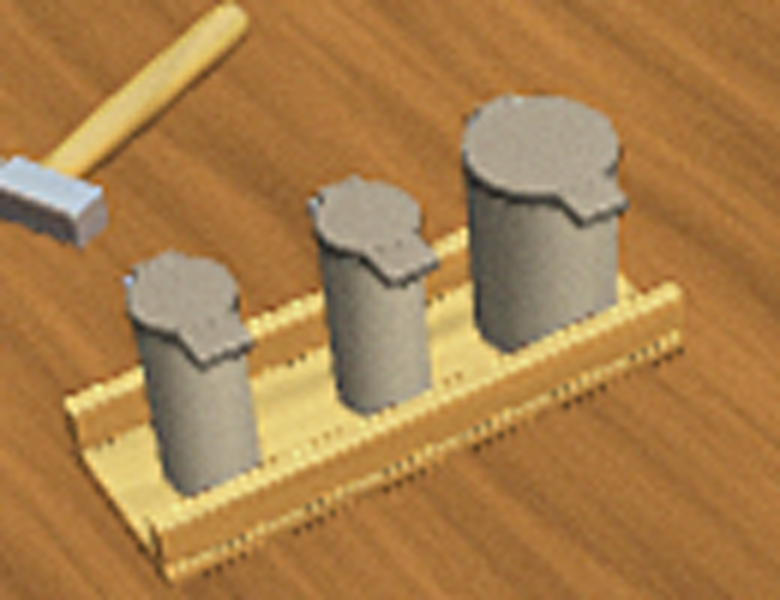

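View pics/e1t.png

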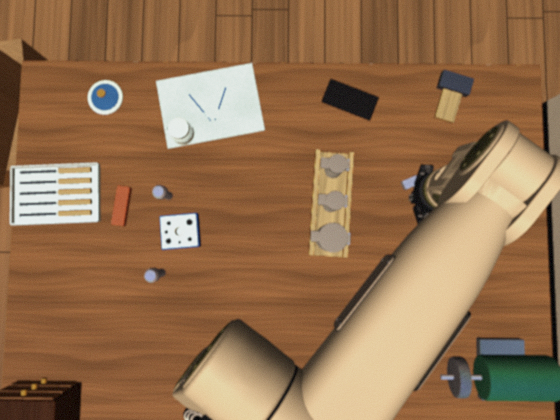

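All three caps are flush: the wide one matches its starting picture and slim_a matches slim_b. The stand is empty, and the hammer, jar and wax bar are where they were. Handing in.

```bash
python3 -c "
from bench import arm
print(arm.close_job())"
```

```text
the job is handed in; nothing more can be done
None
```

The punch is in the wide tube, all three tubes are shut, and the job was handed in at about 17.4 s of the 64 s allowed.

- **Wide cap:** I lifted it open by the lip with shut fingers. After the punch was in, I swept it shut from behind and pressed it with 22 N (fingertips at 121.4 mm; the shut cap's top is 122 mm).
- **Punch:** I gripped the one in the stand by its head. I released it inside the wide tube with its foot about 6 mm above the floor. A picture before the cap was shut showed it standing upright with its head below the rim.
- **Slim tube left open:** swept shut and pressed with 23 N (fingertips at 121.3 mm). The slim tube that was already shut was never touched.

In the last pictures all three caps look flush. The stand is empty and the arm is clear, with no contact force. The jar and wax bar are where they started. The hammer is too, though the arm partly hides it from above.

Two readings disagreed:
- **Camera views:** the two cameras differed by about 5–8 mm in y, so I used the pictures and the measured tool position to line up with the tube.
- **Grip width:** it read about 26 mm on the 28 mm head, but the grip held.

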